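Find the tin that still has soap and put it in the basket

TASK

Three identical closed tins stand in a row on the oak board, and only one of them still holds its block of soap: lift them to feel which is the heavy one. Set the full tin down gently, upright, on the floor of the white basket, and leave the two empty tins standing upright on the board where they were (put any you lifted back in its place).

Things in the scene. Friction and masses are not known exactly. Their poses are not given: they have to be found in the camera images.
- tin_a_mid (a point): Centre, half-way up, of the leftmost of three identical closed bare-aluminium tins, round, 65 mm across, 62 mm high, standing on a 12 mm board in a row from left (+y) to right. Slip-on lid, 67 mm across, over the top 18 mm, stays on. z up; yaw means nothing. Gaps between tins 60 mm or more. Weighs about 0.8 N if empty, 2.7 to 3.6 N if it holds the soap; which one does varies, unseen.
- tin_b_mid (a point): Centre, half-way up, of the middle one of three identical closed bare-aluminium tins, round, 65 mm across, 62 mm high, standing on a 12 mm board in a row from left (+y) to right. Slip-on lid, 67 mm across, over the top 18 mm, stays on. z up; yaw means nothing. Gaps between tins 60 mm or more. Weighs about 0.8 N if empty, 2.7 to 3.6 N if it holds the soap; which one does varies, unseen.
- tin_c_mid (a point): Centre, half-way up, of the rightmost of three identical closed bare-aluminium tins, round, 65 mm across, 62 mm high, standing on a 12 mm board in a row from left (+y) to right. Slip-on lid, 67 mm across, over the top 18 mm, stays on. z up; yaw means nothing. Gaps between tins 60 mm or more. Weighs about 0.8 N if empty, 2.7 to 3.6 N if it holds the soap; which one does varies, unseen.
- basket: White plastic basket, tilt-out front shut, fixed on the board left (+y) of the tins; empty, open at the top. Outside 180 mm (its x) by 200 mm (its y), 61 mm high; inside 168 by 190 mm; inner floor 5 mm above its underside. Origin: centre of its underside; x from front panel to back, y to its left, z up.
Mind the look-alikes: they are no part of the job. Leave any green look-alike of the part that bears tin_a_mid alone. What is shaped like the part that bears tin_c_mid but purple is not meant.

How it is judged:
By the outcome, as a careful person would: the job done as asked, in the order asked, and still so for the second after the job is handed in, with the robot touching nothing.
It also fails if it takes over 64 s, if anything falls off the work surface, if the arm or the gripper's body presses on something with over 40 N, if the wrist force passes 120 N, or if a joint passes its speed limit or range.

ROBOT

A 7-joint arm with a two-finger parallel gripper is mounted at the origin on the work surface. World frame = base frame: x ahead of the robot, y to its left, z up, the work surface at z = 0. Lengths are in m, angles in rad, forces in N, time in s.
With the tool pointing down it reaches from about 0.35 to 0.9 m from the base axis. Payload 8.1 kg.
Tool frame: the origin (TCP) lies on the mounting face of the last link; the fingertips stand 178 mm ahead of it and the grasp point (between the pads) lies 159 mm ahead of it; z points along the fingers, y is the line along which they close (so a half turn about z gives the same grasp; the last joint's range is limited). The gripper opens to 92 mm and grips with 3 to 60 N. Pads are 19 mm wide; open, the fingers measure 130 mm over their backs; the gripper's body (75 mm by 190 mm) begins 47 mm behind the grasp point.
Start: joints at [-1.45, 0.434, 0.025, 1.573, -0.012, 1.134, -0.075], TCP at [0.139, 0.609, 0.405] pointing down, gripper open.
Joint ranges: [-2.62, 2.62], [-0.44, 2.09], [-1.27, 1.32], [0.08, 2.57], [-1.32, 4.46], [0.12, 2], [-2.74, 2.74]. Speed limits (rad/s): [2.22, 2.22, 3.01, 3.01, 3.14, 3.14, 3.14].

INTERFACE

Orientations are given as a rotation vector (axis times angle).
In Python, from bench import status, viewer, workorder, nets gives the robot as it stands. The module is installed in compiled form; this text tells all that it offers.
- The arm moves only by the shell command python3 -m crank 'ROWS' [FORCE]. ROWS is JSON, a list that holds one entry, the list of rows, each a list of 7 numbers: the shift along the tool's x, y, z in m, then the turn, a rotation vector about the tool's x, y, z in degrees, then the opening, from 0 (shut) to 1 (fully open). In form: [[[tx, ty, tz, ax, ay, az, gripper], ...]]. A call has 1 to 20 rows; each row is the pose to reach, as a shift and turn from the pose commanded when the call began, along the tool's axes at that moment; what a row does not reach only later rows make up. A row lasts 1/8 s, in which the tool goes at most 62.5 mm and 10.7 degrees, less where a joint would pass 70% of its speed; a pose out of reach is approached as far as the arm can. A call with a gripper value outside its range is refused whole. The fingers move at their own pace and stop on an object; FORCE is the grip in N (left out, the last holds). Time passes only in rows, so rows that repeat a pose let the fingers close. It gives the time, the measured TCP pose, the force, the opening and the grip force at its end, in the units of the state.
- status.sense(): the state, without advancing time (a new reading comes with each control period).
- viewer.get_image(name): name is "scene" or "top" or "wrist"; returns a dict with "pixels" (420x560x3 uint8, red, green, blue), "fx", "fy", "cx", "cy" (pixels), "distortion" ([k1, k2, p1, p2, k3] as OpenCV has them; the pictures are not rectified), "R" (3x3) and "t" (3): a world point X has camera coordinates R X + t. Camera axes: x right, y down, z forward; pixel columns grow to the right and rows downward; lengths in m; the calibration is good to about 2 mm. A picture is of the moment at which its call begins. There is no depth.
- workorder.close_job(): hands the job in; it is judged then, once.
Trained networks look in the newest picture that a camera, given by its name, has taken for a name from the list of things; names that differ only in an ending like _2 or _b are one class to them, and where a whole thing is asked for, a point or a joint stands for the part that bears it (a point fixed in the world has none). Each returns a list of dicts, best first, with "p" (0 to 1); they miss things now and then, are a little off and sometimes report something else, mostly with a low value. They report only what shows in the picture. A call takes as long as a camera call. They do not tell look-alikes from the thing itself.
- nets.regions_of(label, camera): "mask" (420x560 bool, what is visible of it).
- nets.spot_point(label, camera): "location" ([x, y, z] in m, in world coordinates, good to about 4 mm: a listed point, or the origin of a listed thing).
The state is a dict: "time": time; "joints": joint angles; "dq": joint speeds; "joint_efforts": joint torques, N m; "eef_pos": TCP position; "eef_rot": TCP orientation; "force": force on the tool from outside, world axes, zero at the start; "ft_torque": the same for the moment, N m; "opening": opening from 0.0 (shut) to 1.0 (fully open); "gripper_force": force on a finger pad.
Only numpy, scipy, OpenCV 4.12 (cv2) and the standard library are available. Lean on these libraries where they do the work, as an engineer would, in place of code of your own. Each camera call takes 0.05 s, during which the arm holds its last target. There are 200 camera calls.

## Working session

There is one attempt and no reset: what is moved stays moved. The work goes in short steps, Python scripts to look and compute and a shell command to move; the robot and the scene stay as the last step left them, time stands still between calls to the robot, and variables do not carry over. Pictures are saved under pics/ and viewed, at most 10 in all, crops included, and the job is handed in when it is done.

```bash
mkdir -p pics; python3 - <<'E'
from bench import status, viewer, nets
import cv2,numpy as np
s=status.sense(); print({k:np.round(v,3).tolist() for k,v in s.items()})
ims=[]
for c in("scene","top"):
    d=viewer.get_image(c); ims.append(d["pixels"][:,:,::-1])
    for l in("tin_a_mid","tin_b_mid","tin_c_mid","basket"):
        for r in nets.spot_point(l,c)[:6]: 
            X=np.array(r["location"]); p=cv2.projectPoints(X[None],cv2.Rodrigues(d["R"])[0],np.array(d["t"]),np.array([[d["fx"],0,d["cx"]],[0,d["fy"],d["cy"]],[0,0,1]]),np.array(d["distortion"]))[0].ravel()
            print(c,l,round(r["p"],2),X.round(3),p.round())
cv2.imwrite("pics/a.png",ims[0]);cv2.imwrite("pics/b.png",ims[1])
E
```

```text
{'time': 0.0, 'joints': [-1.45, 0.435, 0.025, 1.574, -0.012, 1.134, -0.075], 'dq': [-0.001, 0.001, 0.001, 0.001, 0.0, -0.001, 0.001], 'joint_efforts': [-0.0, -66.785, 0.985, -31.447, -0.061, 0.042, 0.0], 'eef_pos': [0.139, 0.609, 0.404], 'eef_rot': [-0.351, -3.122, 0.002], 'force': [0.304, 0.185, -0.011], 'ft_torque': [0.022, 0.003, 0.015], 'gripper_force': 0.0, 'opening': 0.997}
scene tin_a_mid 0.73 [ 0.227 -0.269  0.027] [284. 168.]
scene tin_a_mid 0.69 [0.266 0.283 0.032] [458. 257.]
scene tin_a_mid 0.64 [0.557 0.03  0.042] [301. 276.]
scene tin_b_mid 0.7 [ 0.62  -0.165  0.043] [217. 252.]
scene tin_c_mid 0.9 [ 0.567 -0.335  0.044] [183. 211.]
scene tin_c_mid 0.64 [ 0.49  -0.568  0.026] [149. 171.]
scene basket 0.56 [0.559 0.286 0.012] [403. 345.]
top tin_a_mid 0.83 [ 0.23  -0.268  0.031] [330. 283.]
top tin_a_mid 0.7 [0.554 0.029 0.043] [224. 164.]
top tin_a_mid 0.58 [0.261 0.288 0.036] [126. 266.]
top tin_b_mid 0.89 [ 0.62  -0.164  0.043] [294. 143.]
top tin_c_mid 0.87 [ 0.498 -0.57   0.028] [435. 190.]
top tin_c_mid 0.63 [ 0.564 -0.332  0.046] [354. 163.]
top basket 0.63 [0.56  0.288 0.012] [137. 163.]
```

View pics/a.png

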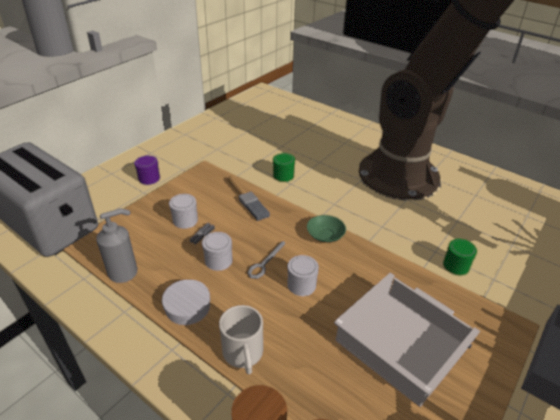

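View pics/b.png

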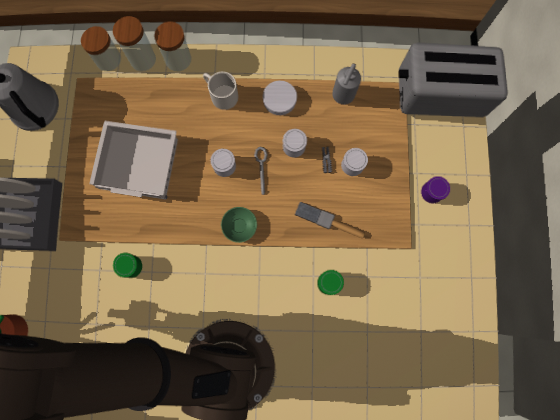

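Candidates in the top view: bare tins at (224,164), (294,143) and (354,163), green ones at (126,266) and (330,283), and a purple one at (435,190). The three bare-aluminium tins on the board fit the description, with mid z of about 0.043. The green and purple ones stand off the board. I'll confirm this in a crop.

```bash
cat > h.py <<'E'
import numpy as np
from scipy.spatial.transform import Rotation as Ro
from bench import status
def row(p, yaw, base=None):
    """row to bring grasp point to p, tool down, closing axis at yaw deg (world)"""
    s=status.sense(); R=Ro.from_rotvec(s["eef_rot"])
    z=np.array([0,0,-1.]); y=np.array([np.cos(np.radians(yaw)),np.sin(np.radians(yaw)),0]); 
    T=Ro.from_matrix(np.c_[np.cross(y,z),y,z])
    t=R.inv().apply(np.array(p)-z*.159-s["eef_pos"])
    return t.round(4), np.degrees((R.inv()*T).as_rotvec()).round(2)
E
python3 - <<'E'
import cv2
from h import row
im=cv2.imread("pics/b.png"); cv2.imwrite("pics/c.png",cv2.resize(im[60:300,80:460],None,fx=2.1,fy=2.1,interpolation=cv2.INTER_CUBIC))
print(row([.556,.030,.16],-30))
E
```

```text
(array([-0.5355, -0.4723,  0.0857]), array([ -0.  ,   0.  , 107.17]))
```

View pics/c.png

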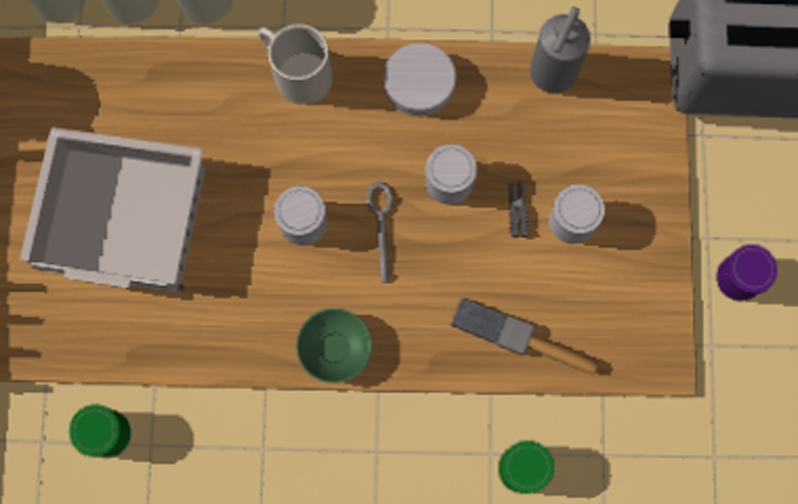

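The crop shows the three bare tins on the board at crop (300,213), (450,173) and (577,213), clearly distinct from the green and purple ones. I'll start with tin a.

```bash
python3 -m crank '[[[-0.5355,-0.4723,0.05,0,0,107.2,1],[-0.5355,-0.4723,0.05,0,0,107.2,1],[-0.5355,-0.4723,0.05,0,0,107.2,1],[-0.5355,-0.4723,0.05,0,0,107.2,1],[-0.5355,-0.4723,0.05,0,0,107.2,1],[-0.5355,-0.4723,0.05,0,0,107.2,1],[-0.5355,-0.4723,0.05,0,0,107.2,1],[-0.5355,-0.4723,0.05,0,0,107.2,1],[-0.5355,-0.4723,0.0857,0,0,107.2,1],[-0.5355,-0.4723,0.0857,0,0,107.2,1],[-0.5355,-0.4723,0.0857,0,0,107.2,1],[-0.5355,-0.4723,0.0857,0,0,107.2,1],[-0.5355,-0.4723,0.0857,0,0,107.2,1],[-0.5355,-0.4723,0.0857,0,0,107.2,1],[-0.5355,-0.4723,0.0857,0,0,107.2,1],[-0.5355,-0.4723,0.0857,0,0,107.2,1]]]' 15
python3 - <<'E'
from bench import viewer,nets,status
from h import row
import numpy as np,cv2
s=status.sense();print(s["time"],s["joints"])
for c in("wrist","top"):
    d=viewer.get_image(c)
    for l in("tin_a_mid","basket"): print(c,l,[(round(r["p"],2),np.round(r["location"],3)) for r in nets.spot_point(l,c)])
    if c=="wrist": cv2.imwrite("pics/d.png",d["pixels"][:,:,::-1])
print(row([.556,.03,.042],-30))
E
```

```text
time: 2.5
eef_pos: [0.5558, 0.0311, 0.3193]
eef_rot: [-2.719, -1.572, -0.001]
force: [0.1, -0.5, 0.1]
opening: 0.999
gripper_force: 0.0
2.5 [-0.5783221   0.45392809  0.59240927  1.88126398 -0.31862848  0.90063992
 -0.35462189]
wrist tin_a_mid []
wrist basket []
top tin_a_mid [(0.84, array([0.552, 0.029, 0.044])), (0.64, array([ 0.227, -0.271,  0.031]))]
top basket [(0.69, array([0.557, 0.288, 0.014]))]
(array([-2.000e-04,  1.000e-04,  1.181e-01]), array([-0.  , -0.01, -0.01]))
```

View pics/d.png

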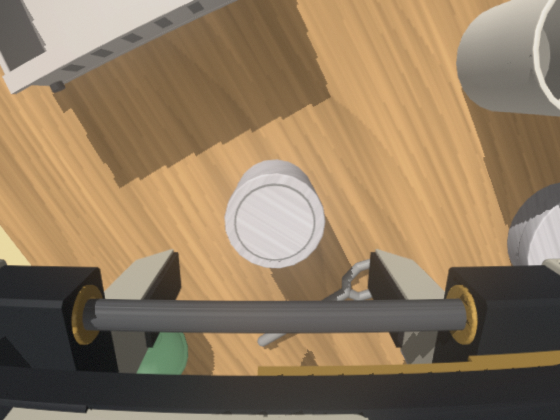

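The wrist view shows tin a's lid centred between the pads at (275,218). Next I go down, grip and lift 50 mm.

```bash
python3 -m crank '[[[0,0,0.06,0,0,0,1],[0,0,0.1,0,0,0,1],[0,0,0.118,0,0,0,1],[0,0,0.118,0,0,0,1],[0,0,0.118,0,0,0,0],[0,0,0.118,0,0,0,0],[0,0,0.118,0,0,0,0],[0,0,0.118,0,0,0,0],[0,0,0.118,0,0,0,0],[0,0,0.118,0,0,0,0],[0,0,0.1,0,0,0,0],[0,0,0.07,0,0,0,0],[0,0,0.068,0,0,0,0],[0,0,0.068,0,0,0,0],[0,0,0.068,0,0,0,0],[0,0,0.068,0,0,0,0],[0,0,0.068,0,0,0,0]]]' 20
```

```text
time: 4.92
eef_pos: [0.5559, 0.03, 0.2506]
eef_rot: [-2.721, -1.57, 0.001]
force: [-0.2, -0.0, -3.2]
opening: 0.7
gripper_force: 20.0
```

Tin a reads 3.2 N, so it's the heavy one. I'll raise it, take a second reading, and move over the basket.

```bash
python3 -m crank '[[[0,0,-0.04,0,0,0,0],[0,0,-0.07,0,0,0,0],[0,0,-0.07,0,0,0,0],[0,0,-0.07,0,0,0,0],[0,0,-0.07,0,0,0,0]]]'
python3 -m crank '[[[0.05,-0.028,0,0,0,0,0],[0.1,-0.056,0,0,0,0,0],[0.15,-0.084,0,0,0,0,0],[0.2,-0.112,0,0,0,0,0],[0.224,-0.126,0,0,0,0,0],[0.224,-0.126,0,0,0,0,0],[0.224,-0.126,0,0,0,0,0],[0.224,-0.126,0,0,0,0,0],[0.224,-0.126,0,0,0,0,0]]]'
python3 - <<'E'
from bench import viewer
from h import row
import cv2
a=viewer.get_image("top")["pixels"][90:250,60:320,::-1]; b=viewer.get_image("scene")["pixels"][200:420,280:540,::-1]
import numpy as np
cv2.imwrite("pics/e.png",cv2.resize(np.vstack([a,b]),None,fx=1.5,fy=1.5))
print(row([.559,.287,.05],-30))
E
```

```text
time: 5.55
eef_pos: [0.5555, 0.0301, 0.3198]
eef_rot: [-2.72, -1.57, 0.003]
force: [-0.0, -0.6, -2.7]
opening: 0.695
gripper_force: 20.0
time: 6.68
eef_pos: [0.5593, 0.2859, 0.3211]
eef_rot: [2.722, 1.568, -0.0]
force: [-0.3, -0.4, -3.2]
opening: 0.698
gripper_force: 19.9
(array([ 0.0004, -0.0004,  0.1121]), array([-0.  , -0.01, -0.08]))
```

View pics/e.png

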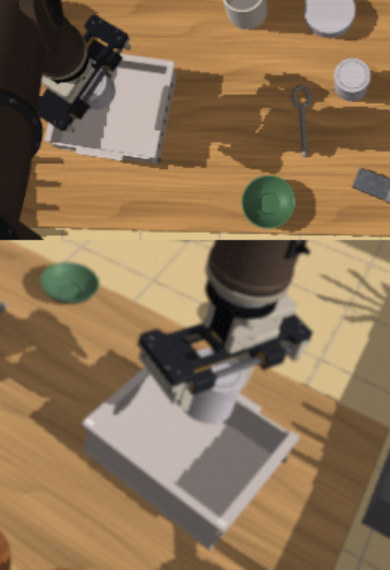

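The tin hangs over the basket, and the offset in both views is height parallax. I'll lower to just above the floor and look.

```bash
python3 -m crank '[[[0,0,0.04,0,0,0,0],[0,0,0.08,0,0,0,0],[0,0,0.1,0,0,0,0],[0,0,0.105,0,0,0,0],[0,0,0.105,0,0,0,0],[0,0,0.105,0,0,0,0]]]'
python3 - <<'E'
from bench import viewer
from h import row
import cv2,numpy as np
a=viewer.get_image("top")["pixels"][90:250,60:320,::-1]; b=viewer.get_image("scene")["pixels"][200:420,280:540,::-1]
cv2.imwrite("pics/f.png",cv2.resize(np.vstack([a,b]),None,fx=1.5,fy=1.5))
print(row([.559,.287,.048],-30))
E
```

```text
time: 7.52
eef_pos: [0.5596, 0.2872, 0.2175]
eef_rot: [-2.721, -1.57, -0.004]
force: [-0.6, 0.1, -3.2]
opening: 0.698
gripper_force: 20.0
(array([-0.0004, -0.0002,  0.0102]), array([ 0.04, -0.1 , -0.02]))
```

View pics/f.png

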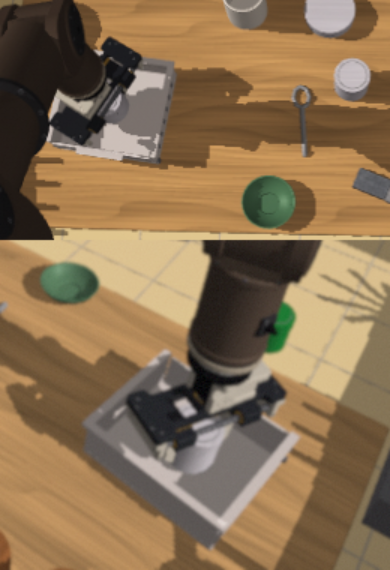

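The tin is inside the basket near its centre, with the fingers clear of the walls. I'll lower slowly in 1–2 mm steps and watch the force.

```bash
python3 -m crank '[[[0,0,0.004,0,0,0,0],[0,0,0.006,0,0,0,0],[0,0,0.008,0,0,0,0],[0,0,0.009,0,0,0,0],[0,0,0.009,0,0,0,0],[0,0,0.009,0,0,0,0]]]'
python3 -m crank '[[[0,0,0.001,0,0,0,0],[0,0,0.001,0,0,0,0],[0,0,0.001,0,0,0,0]]]'
```

```text
time: 8.38
eef_pos: [0.5591, 0.287, 0.207]
eef_rot: [-2.721, -1.57, -0.0]
force: [-1.0, -0.8, -3.2]
opening: 0.697
gripper_force: 20.0
time: 8.75
eef_pos: [0.5591, 0.2869, 0.2069]
eef_rot: [-2.721, -1.57, -0.001]
force: [-3.1, -1.9, 8.3]
opening: 0.694
gripper_force: 20.0
```

That is floor contact. I'll ease off a little, open, and withdraw straight up.

```bash
python3 -m crank '[[[0,0,-0.0007,0,0,0,0],[0,0,-0.0007,0,0,0,0],[0,0,-0.0007,0,0,0,1],[0,0,-0.0007,0,0,0,1],[0,0,-0.0007,0,0,0,1],[0,0,-0.0007,0,0,0,1]]]'
python3 -m crank '[[[0,0,-0.01,0,0,0,1],[0,0,-0.03,0,0,0,1],[0,0,-0.07,0,0,0,1],[0,0,-0.12,0,0,0,1],[0,0,-0.17,0,0,0,1],[0,0,-0.2,0,0,0,1],[-0.06,-0.06,-0.2,0,0,0,1],[-0.12,-0.12,-0.2,0,0,0,1],[-0.18,-0.16,-0.2,0,0,0,1],[-0.18,-0.16,-0.2,0,0,0,1],[-0.18,-0.16,-0.2,0,0,0,1],[-0.18,-0.16,-0.2,0,0,0,1]]]'
python3 - <<'E'
from bench import viewer,nets
import cv2,numpy as np
o=[]
for c,sl in(("top",np.s_[60:260,60:460]),("scene",np.s_[130:400,130:530])):
    d=viewer.get_image(c);o.append(d["pixels"][sl][:,:,::-1])
    for l in("tin_a_mid","tin_b_mid","tin_c_mid"): print(c,l,[(round(r["p"],2),np.round(r["location"],3)) for r in nets.spot_point(l,c)])
cv2.imwrite("pics/g.png",cv2.resize(np.vstack(o),None,fx=1.25,fy=1.25))
E
```

```text
time: 9.5
eef_pos: [0.5591, 0.287, 0.2067]
eef_rot: [-2.721, -1.57, -0.0]
force: [0.1, 0.0, 1.3]
opening: 0.995
gripper_force: 0.0
time: 11.0
eef_pos: [0.3309, 0.2113, 0.408]
eef_rot: [-2.719, -1.569, -0.004]
force: [0.3, 0.3, -0.0]
opening: 0.997
gripper_force: 0.0
top tin_a_mid [(0.72, array([0.559, 0.283, 0.05 ])), (0.67, array([ 0.23 , -0.267,  0.03 ]))]
top tin_b_mid []
top tin_c_mid [(0.74, array([ 0.497, -0.566,  0.025])), (0.71, array([ 0.563, -0.333,  0.046]))]
scene tin_a_mid [(0.92, array([0.559, 0.292, 0.05 ])), (0.88, array([0.265, 0.282, 0.031])), (0.82, array([ 0.228, -0.271,  0.026]))]
scene tin_b_mid [(0.87, array([ 0.62 , -0.166,  0.044]))]
scene tin_c_mid [(0.92, array([ 0.567, -0.334,  0.042])), (0.87, array([ 0.492, -0.567,  0.028]))]
```

View pics/g.png

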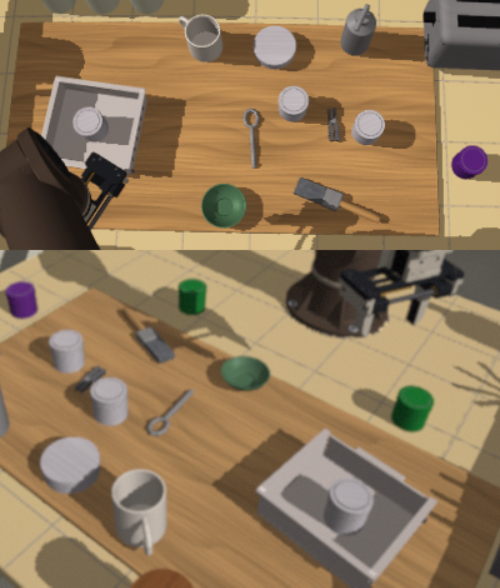

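The full tin stands upright on the basket floor, at scene-crop pixel (350,505) and measured z of 0.050. Tins b and c haven't moved, and the robot is clear of everything.

```bash
python3 -c "
from bench import workorder
print(workorder.close_job())"
```

```text
the job is handed in; nothing more can be done
None
```

The leftmost tin (tin a) was the heavy one at about 3 N. It now stands upright on the basket floor, the two empty tins were never touched, and the job is handed in at about 11 s.

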